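# Tighten a ring nut with a pin spanner in short swings

## Task

The slotted ring nut on the socket in the assembly jig is only part way on. Take the two-pin spanner from its wooden rest, set its teeth in the nut's slots and tighten the nut clockwise until it is fully home and pulled up firmly (about 1 N m), in short swings between the two capacitors, lifting the spanner back and re-setting it after each one. Feel for the firm stop and do not force the nut past it, or the socket will slip round in the plate; do not handle the work in the jig with the gripper or lean on the electronic parts, leave everything else on the bench alone, and lay the spanner back on both blocks of its rest as it lay before.

Things in the scene. Friction and masses are not known exactly. Their poses are not given: they have to be found in the camera images.
- nut (a joint): angle (rad) the ring nut has turned on its socket; grows clockwise seen from above, starts between 0 and 0.75; fully home against a firm stop at 2.2, where it must be pulled up with about 1 N m (9 N at a hand 0.115 m from the axis). Turning takes about 0.3 N m all the way to the stop; it stays where it is left and does not rise or sink.
- socket (a joint): angle (rad) by which the socket has slipped round in the plate, clockwise from above; 0 at the start. It holds up to about 2.2 N m and slips (ruined fit) if the nut is forced harder once home: about 19 N at a hand 0.115 m from the nut's axis.
- nut_top (a point): steel ring nut, 44 mm across, axis vertical, brass stud in its middle. Point: on the axis, level with the nut's top, 58 mm above the bench; z up. Six radial slots, open at the top, every 60 degrees, one along this point's x axis (it turns with the nut); 8.5 mm wide, 8 deep, from 14 to 21.5 mm off the axis.
- spanner: steel two-pin spanner, 0.28 kg. Origin: centre of the round head (48 mm across, 10 mm thick) at its flat underside; z up, handle to -x, its end 220 mm off. Two teeth under the head on the x axis, 17.5 mm either side of the origin, each 7 mm long in x, 5.5 wide, 7 deep. Seated, the underside lies on the nut's top, teeth in two opposite slots, with about 5 degrees of play either way.
- spanner_grip (a point): a good place to take the spanner: mid-thickness of its flat handle (14 mm wide, 10 mm thick), 115 mm from the head's centre; axes as the spanner's. Centre of mass about 85 mm from the head's centre.
- jig: assembly jig 200 x 230 mm holding a dark chassis plate whose upper face is 30 mm above the bench. Origin: on the bench, under the nut's axis; z up. The side open for the spanner's handle is towards -x of this frame.
- parts: parts on the plate (origin, axes as the jig). Two black capacitors, 35 mm across, tops 90 mm above the bench, centres 40 mm to -x and 75 mm to either side (y): the seated handle, or one lifted under 30 mm, swings free up to 44 degrees either side of the jig's -x direction. A heat sink (x 62 to 102 mm, 145 wide, top 95 high) and two yellow blocks fill the rest. They bear light touches only (15 N).
- rest_mid (a point): wooden tool rest: base 190 x 70 mm, 8 thick; two uprights 16 mm thick, 60 wide, tops 34 mm above the bench, centres 70 mm to +x and 60 mm to -x of this point. Point: between them, level with their tops. The spanner at home lies on both, head to +x, its grip point 5 mm above this point. Between the uprights is free space for fingers.
- bin: open blue bin 170 x 120 x 70 mm with stock, fixed; origin under its centre.
- spare_nut: bystander: plain ring 44 mm across, 12 mm high, lying on the bench; origin under its centre.
- screwdriver: bystander: screwdriver lying on the bench, handle towards its -x.
- wrench: bystander: plain wrench lying on the bench (not the tool for this nut), handle towards its -x.
- spare0: bystander: spare panel socket standing on the bench, black, 38 mm across, 40 mm high with a brass tab; origin under its centre.
- spare1: bystander: spare panel socket standing on the bench, black, 38 mm across, 40 mm high with a brass tab; origin under its centre.
- spare2: bystander: spare panel socket standing on the bench, black, 38 mm across, 40 mm high with a brass tab; origin under its centre.
Things that resemble listed ones, but are neither listed nor needed, are in the scene too. Of the things that look like the part that bears rest_mid, the larger one is meant.

How it is judged:
By the outcome, as a careful person would: the job done as asked, in the order asked, and still so for the second after the job is handed in, with the robot touching nothing.
It also fails if it takes over 72 s, if anything falls off the work surface, if the arm or the gripper's body presses on something with over 40 N, if the wrist force passes 120 N, or if a joint passes its speed limit or range.

## Robot

A 6-joint arm with a two-finger parallel gripper is mounted at the origin on the work surface. World frame = base frame: x ahead of the robot, y to its left, z up, the work surface at z = 0. Lengths are in m, angles in degrees, forces in N, time in s.
With the tool pointing down it reaches from about 0.375 to 0.9 m from the base axis. Payload 3.1 kg.
Tool frame: the origin (TCP) lies on the centre line of the jaws, within the pads' length; the fingertips stand 25 mm ahead of it and the grasp point (between the pads) lies 6 mm ahead of it; z points along the fingers, y is the line along which they close (so a half turn about z gives the same grasp; the last joint's range is limited). The gripper opens to 87 mm and grips with 3 to 60 N. Pads are 19 mm wide; open, the fingers measure 117 mm over their backs; the gripper's body (75 mm by 190 mm) begins 51 mm behind the grasp point.
Start: joints at [-10.227, 30.224, 82.088, -0, 67.689, -10.227], TCP at [0.625, 0, 0.248] pointing down, gripper open.
Joint ranges: [-176.69, 176.69], [-43.24, 126.21], [12.49, 139.97], [-82, 262], [0, 151.66], [-163.58, 163.58]. Speed limits (degrees/s): [159.86, 159.86, 180, 180, 180, 180].

## Interface

Orientations are given as a 3x3 rotation matrix whose columns are the frame's x, y, z axes.
In Python, from rig import * gives the robot as it stands.
- The arm moves only by the tool step_arm, never from a script. Its argument "steps" is a list of rows, each a list of 7 numbers: the shift along the tool's x, y, z normalised to -1 to 1, where 1 is 0.3 m, then the turn, a rotation vector about the tool's x, y, z normalised to -1 to 1, where 1 is 45 degrees, then the gripper's target within -1 to 1 (shut at 1, half-way at 0, fully open at -1). A call has 1 to 8 rows; each row is the pose to reach, as a shift and turn from the pose commanded when the call began, along the tool's axes at that moment; what a row does not reach only later rows make up. A row lasts 1/12 s, in which the tool goes at most 41.7 mm and 7.16 degrees, less where a joint would pass 70% of its speed; a pose out of reach is approached as far as the arm can. A call with a number of a shift or a turn outside -1 to 1 is refused whole. A call with a gripper value outside its range is refused whole. The fingers move at their own pace and stop on an object; the grip force is fixed at half the most. Time passes only in rows, so rows that repeat a pose let the fingers close. It gives the time, the measured TCP pose, the force, the opening and the grip force at its end, in the units of the state.
- read_state(): the state, without advancing time (a new reading comes with each control period).
- capture(name): name is "scene" or "side" or "wrist"; returns a dict with "image" (420x560x3 uint8, red, green, blue), "vertical_fov" (degrees; the focal length in pixels is half the picture's height over the tangent of half this angle, whatever the lens; pixels are square), "cx", "cy" (the principal point, pixels), "world_from_camera" (4x4, takes a point from camera to world coordinates); the wrist camera has in their place "T_tool_cam" (4x4, takes a point from camera to tool coordinates, whose origin is the TCP and whose axes are the flange's). Camera axes: x right, y down, z forward; pixel columns grow to the right and rows downward; lengths in m; the calibration is good to about 2 mm. A picture is of the moment at which its call begins: read the wrist's pose just before it. There is no depth.
- hand_in(): hands the job in; it is judged then, once.
The state is a dict: "time_s": time; "joint_positions": joint angles; "qvel": joint speeds; "tau": joint torques, N m; "position": TCP position; "tcp_rot": TCP orientation; "force": force on the tool from outside, world axes, zero at the start; "moment": the same for the moment, N m; "opening": opening from 0.0 (shut) to 1.0 (fully open); "grasp_force": force on a finger pad.
Only numpy, scipy, OpenCV 4.12 (cv2) and the standard library are available. Lean on these libraries where they do the work, as an engineer would, in place of code of your own. Each camera call takes 0.05 s, during which the arm holds its last target. There are 200 camera calls.

## Working session

There is one attempt and no reset: what is moved stays moved. The work goes in short steps, Python scripts to look and compute and a tool call to move; the robot and the scene stay as the last step left them, time stands still between calls to the robot, and variables do not carry over. Pictures are saved under pics/ and viewed, at most 10 in all, crops included, and the job is handed in when it is done.

Besides the shell and the picture viewer there is one more tool, called after ">>>" by a JSON object that holds its "op" and its "data". step_arm: Moves the arm, as the interface text tells. Scaled input: -1 to 1 covers 0.3 m each way for a shift and 45 degrees each way for a turn. Its arguments: {"type":"object","properties":{"steps":{"type":"array"}},"required":["steps"]}

```bash
mkdir -p pics; ls
cat > h.py <<'E'
from rig import *
import numpy as np, cv2
def snap(name,fn=None):
    s=read_state(); c=capture(name); im=np.array(c["image"])
    if fn: cv2.imwrite("pics/"+fn,im[:,:,::-1])
    H,W=im.shape[:2]; f=H/2/np.tan(np.radians(c["vertical_fov"])/2)
    K=np.array([[f,0,c["cx"]],[0,f,c["cy"]],[0,0,1]])
    if name=="wrist":
        T=np.eye(4);T[:3,:3]=np.array(s["tcp_rot"]);T[:3,3]=s["position"]; T=T@np.array(c["T_tool_cam"])
    else: T=np.array(c["world_from_camera"])
    return im,K,T
def ray(K,T,uv,z):
    d=T[:3,:3]@np.linalg.inv(K)@np.array([uv[0],uv[1],1.]); o=T[:3,3]
    return o+d*(z-o[2])/d[2]
def proj(K,T,p):
    q=T[:3,:3].T@(np.array(p)-T[:3,3]); q=K@q; return q[:2]/q[2]
E
python3 - <<'E'
from h import *
for n in ("scene","side","wrist"):
    im,K,T=snap(n,n+"0.png"); np.savez("pics/"+n+"0",im=im,K=K,T=T); print(n,K[0,0],K[:2,2],T.round(3).tolist())
s=read_state(); print(s)
E
```

```text
pics
scene 417.81794476745625 [290.09967297 210.66452655] [[0.691, 0.454, -0.563, 1.088], [0.723, -0.425, 0.544, -0.627], [0.008, -0.783, -0.622, 0.748], [0.0, 0.0, 0.0, 1.0]]
side 443.759935336029 [279.6038185  216.30186607] [[-0.842, -0.269, 0.469, -0.07], [-0.54, 0.442, -0.716, 0.813], [-0.015, -0.856, -0.517, 0.644], [0.0, 0.0, 0.0, 1.0]]
wrist 342.6572612073802 [284.42282516 213.07407705] [[1.0, 0.0, -0.001, 0.624], [-0.0, -0.954, -0.3, 0.082], [-0.001, 0.3, -0.954, 0.383], [0.0, 0.0, 0.0, 1.0]]
{'time_s': 0.15, 'joint_positions': array([-1.02292936e+01,  3.02697145e+01,  8.21392683e+01, -1.52307903e-03,
        6.76908596e+01, -1.02270442e+01]), 'qvel': array([-0.06815054, -0.19547515, -0.14445189, -0.02664538,  0.02106674,
       -0.01983578]), 'tau': array([ 9.14956272e-04, -4.40429199e+01, -1.76841742e+01,  6.33679633e-02,
        5.52540855e-02, -1.06930895e-04]), 'position': array([6.24472780e-01, 9.58120675e-05, 2.46765823e-01]), 'tcp_rot': array([[ 2.93919324e-05,  9.99998522e-01, -1.71924635e-03],
       [ 9.99999959e-01, -2.89015442e-05,  2.85258558e-04],
       [ 2.85208448e-04, -1.71925467e-03, -9.99998481e-01]]), 'force': array([-0.17781786, -0.22043207, -0.32149887]), 'moment': array([-0.00615422, -0.00925773,  0.08275454]), 'grasp_force': 0.0, 'opening': 0.9969250820487398}
```

View pics/scene0.png

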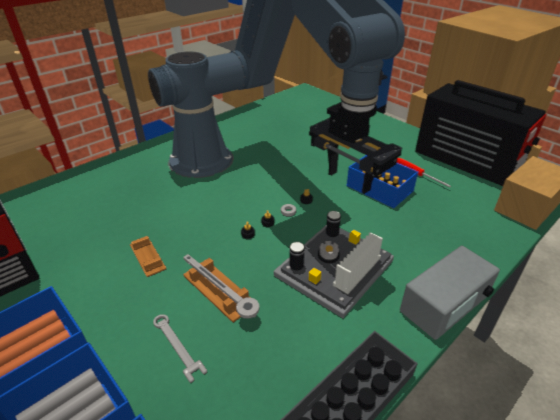

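View pics/side0.png

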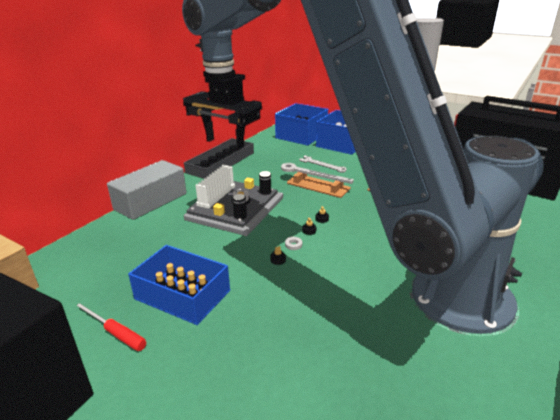

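The scene view shows the spanner (head 248,307; handle end 187,260) on the larger orange rest at (217,287). A smaller orange rest is at (148,255), a look-alike and empty. The plain wrench is at (180,347). The nut is at (329,251) in the jig, with capacitors at (297,255) and (333,222). The larger rest is the one that bears rest_mid.

Run:
```python
from h import *
d=np.load("pics/scene0.npz"); K,T,im=d["K"],d["T"],d["im"]
for n,uv,z in [("head",(248,307),.044),("hend",(187,260),.044),("nut",(329,251),.058),("cap1",(297,248),.09),("cap2",(334,216),.09),("small rest",(148,255),.01),("bin",(382,175),.07)]:
    print(n,ray(K,T,uv,z).round(3))
d=np.load("pics/side0.npz"); K2,T2=d["K"],d["T"]
for n,uv,z in [("head",(289,167),.044),("hend",(352,181),.044),("nut",(239,190),.058),("cap1",(265,174),.09),("cap2",(239,198),.09)]:
    print(n,ray(K2,T2,uv,z).round(3))
c=im[215:345,165:400]; cv2.imwrite("pics/c1.png",cv2.resize(c,None,fx=3.4,fy=3.4,interpolation=cv2.INTER_CUBIC)[:,:,::-1])
```

```text
head [ 0.626 -0.301  0.044]
hend [ 0.421 -0.318  0.044]
nut [ 0.638 -0.064  0.058]
cap1 [ 0.602 -0.136  0.09 ]
cap2 [0.583 0.012 0.09 ]
small rest [ 0.307 -0.364  0.01 ]
bin [0.538 0.277 0.07 ]
head [ 0.613 -0.292  0.044]
hend [ 0.399 -0.304  0.044]
nut [ 0.638 -0.061  0.058]
cap1 [ 0.595 -0.131  0.09 ]
cap2 [0.572 0.023 0.09 ]
```

View pics/c1.png

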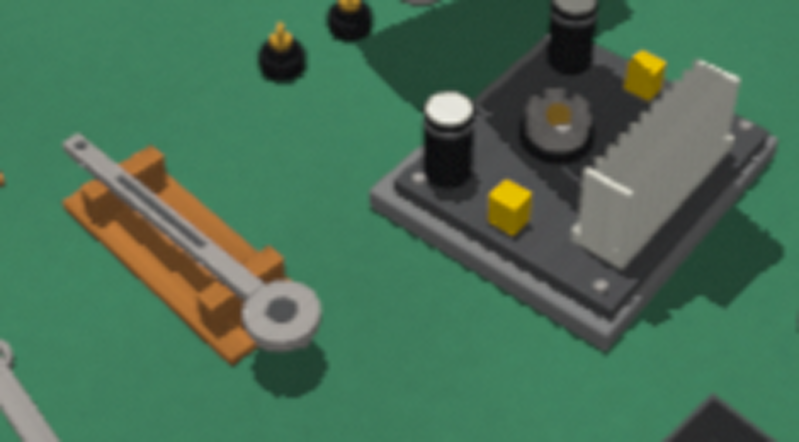

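Spanner on the larger rest confirmed. The first wrist image should already show the nut.

View pics/wrist0.png

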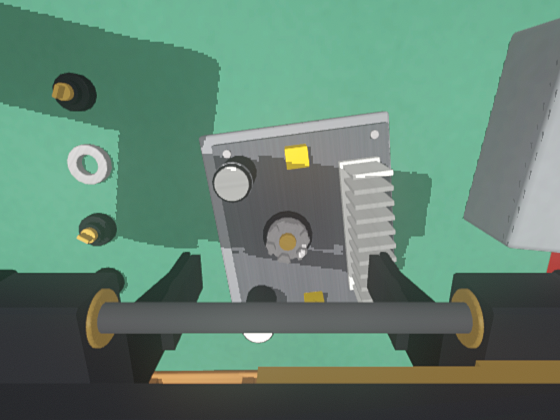

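>>> {"op": "step_arm", "data": {"steps": [[-0.12, -0.05, 0, 0, 0, 0.15, -1], [-0.25, -0.1, 0, 0, 0, 0.3, -1], [-0.38, -0.15, 0, 0, 0, 0.45, -1], [-0.5, -0.2, 0, 0, 0, 0.6, -1], [-0.63, -0.25, 0, 0, 0, 0.75, -1], [-0.75, -0.3, 0, 0, 0, 0.9, -1], [-0.88, -0.34, 0, 0, 0, 1, -1], [-1, -0.38, 0, 0, 0, 1, -1]]}}

```text
time_s: 0.82
position: [0.5098, -0.3019, 0.2474]
tcp_rot: [[0.709, 0.705, -0.0], [0.705, -0.709, 0.0], [-0.0, -0.0, -1.0]]
force: [0.3, -0.4, -0.2]
opening: 0.999
grasp_force: 0.0
```

The wrist view shows the nut at (288,241) with visible slots, capacitor tops at (232,183) and (258,335), and the jig rotated slightly.

>>> {"op": "step_arm", "data": {"steps": [[0, 0, 0, 0, 0, 0.15, -1], [0, 0, 0, 0, 0, 0.3, -1], [0, 0, 0, 0, 0, 0.45, -1], [0, 0, 0, 0, 0, 0.6, -1], [0, 0, 0, 0, 0, 0.75, -1], [0, 0, 0, 0, 0, 0.9, -1], [0, 0, 0, 0, 0, 0.9, -1], [0, 0, 0, 0, 0, 0.9, -1]]}}

```text
time_s: 1.48
position: [0.5108, -0.2999, 0.2473]
tcp_rot: [[0.997, 0.081, -0.001], [0.081, -0.997, 0.0], [-0.0, -0.0, -1.0]]
force: [0.3, 0.3, -0.4]
opening: 1.002
grasp_force: 0.0
```

Run:
```python
from h import *
im,K,T=snap("wrist","w1.png"); np.savez("pics/w1",im=im,K=K,T=T)
d=np.load("pics/wrist0.npz"); K,T,im0=d["K"],d["T"],d["im"]
for n,uv,z in [("nut",(288,241),.058),("stud",(288,241),.058),("cap+",(232,183),.09),("cap-",(258,338),.09),("jigc",(203,141),.02),("jigc2",(388,116),.02)]: print(n,ray(K,T,uv,z).round(4))
# rectified top view of nut plane z=.058, 0.1 mm/px... 60mm at 5px/mm
c=ray(K,T,(288,241),.058)
n=300;g=(np.arange(n)-n/2)/5000.
X,Y=np.meshgrid(c[0]+g,c[1]-g)
P=np.stack([X,Y,np.full_like(X,.058)],-1)-T[:3,3]
q=P@T[:3,:3]@K.T; mp=(q[...,:2]/q[...,2:]).astype(np.float32)
r=cv2.remap(im0,mp[...,0],mp[...,1],cv2.INTER_CUBIC)
a=cv2.resize(r,(420,420)); b=im
out=np.zeros((420,420+360,3),np.uint8); out[:,:420]=a; out[:270,420:]=cv2.resize(im,(360,270))
cv2.imwrite("pics/n1.png",out[:,:,::-1])
```

```text
nut [ 0.6275 -0.05    0.058 ]
stud [ 0.6275 -0.05    0.058 ]
cap+ [0.5781 0.0174 0.09  ]
cap- [ 0.5971 -0.1428  0.09  ]
jigc [0.5389 0.0467 0.02  ]
jigc2 [0.7295 0.0718 0.02  ]
```

View pics/n1.png

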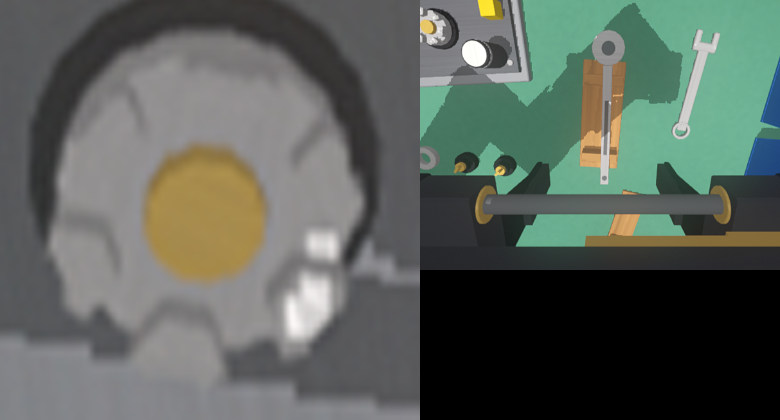

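Run:
```python
from h import *
d=np.load("pics/w1.npz"); K,T,im=d["K"],d["T"],d["im"]
print(T.round(3).tolist())
hsv=cv2.cvtColor(im,cv2.COLOR_RGB2HSV)
# spanner: gray
m=((hsv[...,1]<60)&(hsv[...,2]>110)).astype(np.uint8); m[:,:250]=0;m[:,340:]=0;m[290:]=0
n,l,st,ce=cv2.connectedComponentsWithStats(m)
i=1+np.argmax(st[1:,4]); print(st[i],ce[i])
mm=l==i
for v in range(st[i][1],st[i][1]+st[i][3],10):
    u=np.where(mm[v])[0]; print(v,u.min(),u.max(),len(u), ray(K,T,(u.min()-.0,v),.044).round(4)[:2],ray(K,T,(u.max()+1,v),.044).round(4)[:2])
o=((hsv[...,0]>5)&(hsv[...,0]<20)&(hsv[...,1]>120)).astype(np.uint8); o[:,:240]=0;o[:,340:]=0;o[270:]=0
n,l,st,ce=cv2.connectedComponentsWithStats(o); print(st[1:][st[1:,4]>100])
cv2.imwrite("pics/c2.png",cv2.resize(im[30:300,200:380],None,fx=2.2,fy=2.2,interpolation=cv2.INTER_CUBIC)[:,:,::-1])
```

```text
[[0.081, -0.951, -0.298, 0.593], [-0.997, -0.077, -0.025, -0.294], [0.001, 0.299, -0.954, 0.384], [0.0, 0.0, 0.0, 1.0]]
[ 267   46   52  241 4123] [290.66650497 138.98738782]
46 293 295 3 [ 0.6447 -0.2975] [ 0.6449 -0.3002]
56 274 312 39 [ 0.635  -0.2811] [ 0.6379 -0.3164]
66 269 317 36 [ 0.6263 -0.2771] [ 0.63   -0.3219]
76 268 318 30 [ 0.6177 -0.2768] [ 0.6215 -0.3237]
86 270 315 46 [ 0.6092 -0.2792] [ 0.6127 -0.3219]
96 278 307 30 [ 0.601  -0.2873] [ 0.6033 -0.3154]
106 285 299 15 [ 0.5926 -0.2946] [ 0.5938 -0.3087]
116 285 298 14 [ 0.5835 -0.2953] [ 0.5846 -0.3086]
126 284 298 15 [ 0.5742 -0.2951] [ 0.5754 -0.3095]
136 284 297 14 [ 0.5648 -0.2959] [ 0.5659 -0.3094]
146 284 297 14 [ 0.5553 -0.2967] [ 0.5564 -0.3103]
156 284 297 14 [ 0.5455 -0.2974] [ 0.5467 -0.3112]
166 283 296 8 [ 0.5356 -0.2973] [ 0.5367 -0.3112]
176 283 296 8 [ 0.5255 -0.2981] [ 0.5266 -0.3121]
186 283 295 8 [ 0.5152 -0.2989] [ 0.5163 -0.312 ]
196 283 295 8 [ 0.5048 -0.2997] [ 0.5059 -0.313 ]
206 283 295 8 [ 0.4942 -0.3006] [ 0.4953 -0.314 ]
216 282 295 14 [ 0.4833 -0.3004] [ 0.4845 -0.315 ]
226 282 294 13 [ 0.4723 -0.3013] [ 0.4734 -0.3149]
236 281 294 14 [ 0.4609 -0.3011] [ 0.4621 -0.3159]
246 281 293 13 [ 0.4495 -0.302 ] [ 0.4506 -0.3159]
256 281 293 13 [ 0.4378 -0.3029] [ 0.439 -0.317]
266 280 293 14 [ 0.4259 -0.3028] [ 0.4271 -0.318 ]
276 280 292 13 [ 0.4138 -0.3037] [ 0.4149 -0.318 ]
286 280 292 13 [ 0.4014 -0.3047] [ 0.4026 -0.3191]
[[ 249   93   36  167 5012]
 [ 294   97   27  164 2543]]
```

View pics/c2.png

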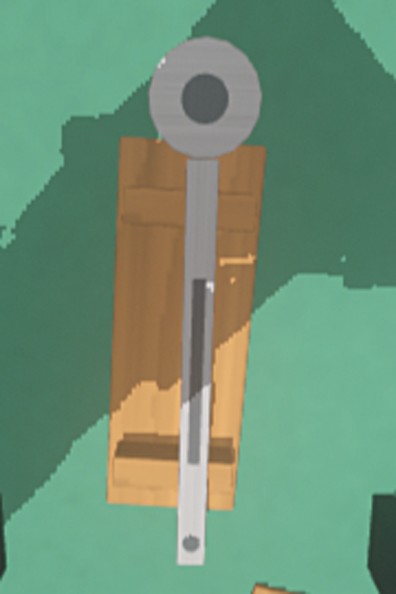

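Spanner axis found: head at (0.6205,-0.300), yaw 3.05°, grip point (0.506,-0.306). Descending onto it.

>>> {"op": "step_arm", "data": {"steps": [[-0.019, 0.02, 0.1, 0, 0, 0.036, -1], [-0.019, 0.02, 0.22, 0, 0, 0.036, -1], [-0.019, 0.02, 0.34, 0, 0, 0.036, -1], [-0.019, 0.02, 0.45, 0, 0, 0.036, -1], [-0.019, 0.02, 0.54, 0, 0, 0.036, -1], [-0.019, 0.02, 0.61, 0, 0, 0.036, -1], [-0.019, 0.02, 0.674, 0, 0, 0.036, -1], [-0.019, 0.02, 0.674, 0, 0, 0.036, -1]]}}

```text
time_s: 2.2
position: [0.5037, -0.3046, 0.0415]
tcp_rot: [[0.999, 0.052, -0.006], [0.052, -0.999, 0.005], [-0.006, -0.006, -1.0]]
force: [-1.3, -0.6, -0.9]
opening: 1.004
grasp_force: 0.0
```

>>> {"op": "step_arm", "data": {"steps": [[0, 0, 0, 0, 0, 0, 0.2], [0, 0, 0, 0, 0, 0, 0.6], [0, 0, 0, 0, 0, 0, 1], [0, 0, 0, 0, 0, 0, 1], [0, 0, 0, 0, 0, 0, 1], [0, 0, 0, 0, 0, 0, 1], [0, 0, 0, 0, 0, 0, 1], [0, 0, 0, 0, 0, 0, 1]]}}

```text
time_s: 2.87
position: [0.5059, -0.3065, 0.0457]
tcp_rot: [[0.999, 0.05, 0.0], [0.05, -0.999, -0.0], [0.0, 0.0, -1.0]]
force: [-0.3, -0.1, -0.2]
opening: 0.48
grasp_force: 0.0
```

>>> {"op": "step_arm", "data": {"steps": [[0, 0, 0, 0, 0, 0, 1], [0, 0, 0, 0, 0, 0, 1], [0, 0, 0, 0, 0, 0, 1], [0, 0, 0, 0, 0, 0, 1], [0, 0, 0, 0, 0, 0, 1], [0, 0, 0, 0, 0, 0, 1], [0, 0, 0, 0, 0, 0, 1], [0, 0, 0, 0, 0, 0, 1]]}}

```text
time_s: 3.53
position: [0.5056, -0.3061, 0.0452]
tcp_rot: [[0.999, 0.05, -0.0], [0.05, -0.999, 0.001], [-0.0, -0.001, -1.0]]
force: [0.3, 0.6, -0.3]
opening: 0.154
grasp_force: 30.0
```

>>> {"op": "step_arm", "data": {"steps": [[0, 0, -0.05, 0, 0, 0, 1], [0, 0, -0.15, 0, 0, 0, 1], [0, 0, -0.27, 0, 0, 0, 1], [0.03, -0.07, -0.38, 0, 0, 0, 1], [0.09, -0.19, -0.46, 0, 0, 0, 1], [0.15, -0.31, -0.517, 0, 0, 0, 1], [0.2, -0.43, -0.517, 0, 0, 0, 1], [0.24, -0.542, -0.517, 0, 0, 0, 1]]}}

```text
time_s: 4.2
position: [0.5709, -0.1395, 0.202]
tcp_rot: [[0.999, 0.049, 0.003], [0.049, -0.999, -0.002], [0.003, 0.002, -1.0]]
force: [1.0, 0.8, -4.0]
opening: 0.155
grasp_force: 30.0
```

>>> {"op": "step_arm", "data": {"steps": [[0, 0, 0, 0, 0, 0, 1], [0, 0, 0, 0, 0, 0, 1], [0, 0, 0, 0, 0, 0, 1], [0, 0, 0, 0, 0, 0, 1]]}}

```text
time_s: 4.53
position: [0.569, -0.1415, 0.1998]
tcp_rot: [[0.999, 0.049, -0.001], [0.049, -0.999, -0.0], [-0.001, 0.0, -1.0]]
force: [-0.6, -0.4, -3.4]
opening: 0.152
grasp_force: 30.0
```

Run:
```python
from h import *
im,K,T=snap("wrist","w2.png"); np.savez("pics/w2",im=im,K=K,T=T); s=read_state(); print(s["force"].round(2),s["moment"].round(3))
print(T.round(3).tolist())
```

```text
[-0.34 -0.18 -2.66] [0.018 0.327 0.004]
[[0.049, -0.953, -0.299, 0.651], [-0.999, -0.046, -0.016, -0.138], [0.001, 0.3, -0.954, 0.336], [0.0, 0.0, 0.0, 1.0]]
```

View pics/w2.png

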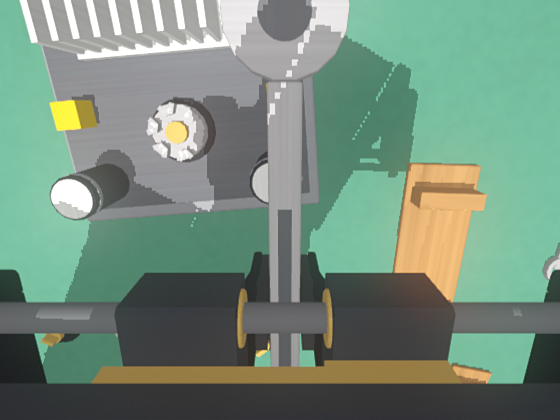

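Nut at (177,131), slots lit; capacitor tops (74,197) and partly hidden (262,182); held spanner head at (284,13). I'll rectify the nut plane and measure the slots.

```bash
cat >> h.py <<'E'
def rect(im,K,T,c,z,half,ppm):
    n=int(2*half*ppm); g=(np.arange(n)-n/2+.5)/ppm
    X,Y=np.meshgrid(c[0]+g,c[1]-g)
    P=np.stack([X,Y,np.full_like(X,z)],-1)-T[:3,3]
    q=P@T[:3,:3]@K.T; mp=(q[...,:2]/q[...,2:]).astype(np.float32)
    return cv2.remap(im,mp[...,0],mp[...,1],cv2.INTER_CUBIC)
E
python3 - <<'E'
from h import *
d=np.load("pics/w2.npz"); K,T,im=d["K"],d["T"],d["im"]
c=ray(K,T,(177,131),.058); print(c.round(4))
# check on head: hole centre (284,13), predicted
s=read_state(); R=np.array(s["tcp_rot"]); p=np.array(s["position"])+R@np.array([.115,0,.001]); print("head pred px",proj(K,T,p))
hsv=cv2.cvtColor(im,cv2.COLOR_RGB2HSV)
y=((hsv[...,0]>10)&(hsv[...,0]<35)&(hsv[...,1]>90)).astype(np.uint8); y2=y[110:150,150:205]
M=cv2.moments(y2,True); st=(150+M["m10"]/M["m00"],110+M["m01"]/M["m00"]); print("stud",st,ray(K,T,st,.058).round(4))
r=rect(im,K,T,c,.058,.03,7000)
L=rect(im,K,T,c,.09,.01,1000)
# cap+ top ellipse
m=((hsv[...,1]<50)&(hsv[...,2]>130)).astype(np.uint8); m[:165]=0;m[230:]=0;m[:,:45]=0;m[:,105:]=0
n,l,stt,ce=cv2.connectedComponentsWithStats(m);i=1+np.argmax(stt[1:,4]);print("cap",stt[i],ce[i],ray(K,T,ce[i],.09).round(4))
# jig edge: bottom edge of plate from (90,215) to (316,200)
for uv in [(92,220),(318,204)]: print(ray(K,T,uv,.02).round(4))
out=np.zeros((420,840-40,3),np.uint8); out[:,:420]=r
cr=cv2.resize(im[80:190,110:220],(380,380),interpolation=cv2.INTER_CUBIC); out[:380,420:]=cr
cv2.imwrite("pics/n2.png",out[:,:,::-1])
E
```

```text
[ 0.6279 -0.0543  0.058 ]
head pred px [283.54967946   8.99668878]
stud (176.4935732647815, 131.61696658097685) [ 0.6274 -0.0539  0.058 ]
cap [  50  179   43   40 1333] [ 71.27756939 198.42685671] [0.5777 0.0168 0.09  ]
[0.5359 0.0436 0.02  ]
[ 0.5627 -0.175   0.02  ]
```

View pics/n2.png

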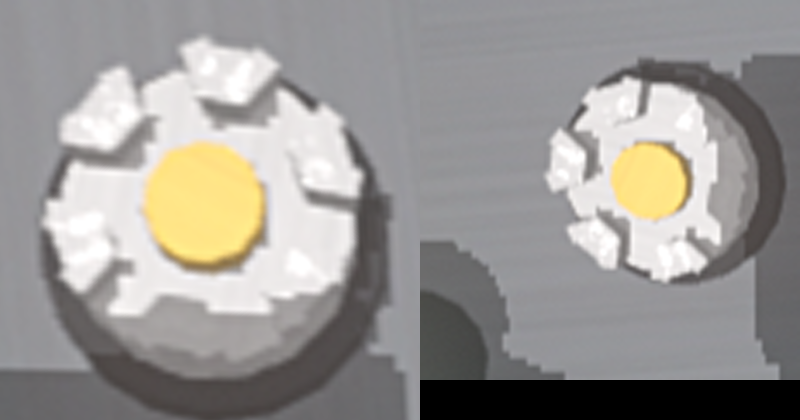

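The raised chunks are the merlons, at about 20° mod 60 (world), so the slots lie at about -10° mod 60. The jig's yaw is about 7°. I'll measure the held head in the same image so that camera bias cancels.

Run:
```python
from h import *
from scipy.optimize import least_squares
d=np.load("pics/w2.npz"); K,T,im=d["K"],d["T"],d["im"]
g=cv2.cvtColor(im,cv2.COLOR_RGB2GRAY).astype(float)
z=.1988
def fit(pts,r0):
    f=lambda q: np.hypot(pts[:,0]-q[0],pts[:,1]-q[1])-q[2]
    s=least_squares(f,[pts[:,0].mean(),pts[:,1].mean(),r0],loss="soft_l1",f_scale=.0005); return s.x
# hole edge: radial search from (284,12)
def edges(c,r1,r2,angs,sign):
    out=[]
    for a in angs:
        rr=np.arange(r1,r2,.25); u=c[0]+rr*np.cos(a); v=c[1]+rr*np.sin(a); ok=v>=0
        if ok.sum()<20: continue
        p=cv2.remap(cv2.GaussianBlur(g,(0,0),1).astype(np.float32),u.astype(np.float32)[None],v.astype(np.float32)[None],cv2.INTER_LINEAR)[0][ok]
        gr=sign*np.gradient(p); i=np.argmax(gr); out.append(ray(K,T,(u[ok][i],v[ok][i]),z)[:2])
    return np.array(out)
A=np.radians(np.arange(0,181,5))
print("hole",fit(edges((284,12),18,38,A,1),.01).round(4))
A=np.radians(np.r_[0:60:4,122:181:4]); print("rim",fit(edges((284,14),50,80,A,-1),.024).round(4))
# handle axis
for v in (100,130,160,200):
    row=cv2.GaussianBlur(g,(0,0),1)[v]; gr=np.gradient(row); l=255+np.argmax(np.abs(gr[255:282])); r=285+np.argmax(np.abs(gr[285:312])); print(v,l,r,ray(K,T,(l,v),z)[:2].round(4),ray(K,T,(r,v),z)[:2].round(4))
s=read_state(); print(s["position"].round(4), np.array(s["tcp_rot"]).round(4).tolist())
```

```text
hole [ 0.6836 -0.1365  0.0099]
rim [ 0.6843 -0.1361  0.0235]
100 267 301 [ 0.6529 -0.1314] [ 0.6536 -0.1443]
130 267 301 [ 0.6418 -0.1318] [ 0.6424 -0.1451]
160 267 301 [ 0.6301 -0.1322] [ 0.6307 -0.1458]
200 262 300 [ 0.6133 -0.1306] [ 0.6141 -0.1464]
[ 0.569  -0.1418  0.1999] [[0.9988, 0.0483, -0.0009], [0.0483, -0.9988, -0.0], [-0.0009, -0.0, -1.0]]
```

The camera and the pose agree on the held head to within 0.3 mm, so the grip is good. Moving the head over the nut at yaw -10°.

>>> {"op": "step_arm", "data": {"steps": [[-0.04, -0.09, 0, 0, 0, 0.07, 1], [-0.08, -0.19, 0, 0, 0, 0.14, 1], [-0.12, -0.28, 0, 0, 0, 0.21, 1], [-0.166, -0.376, 0.02, 0, 0, 0.284, 1], [-0.166, -0.376, 0.12, 0, 0, 0.284, 1], [-0.166, -0.376, 0.23, 0, 0, 0.284, 1], [-0.166, -0.376, 0.32, 0, 0, 0.284, 1], [-0.166, -0.376, 0.366, 0, 0, 0.284, 1]]}}

```text
time_s: 5.25
position: [0.5125, -0.0311, 0.0879]
tcp_rot: [[0.985, -0.174, -0.004], [-0.174, -0.985, 0.001], [-0.004, -0.0, -1.0]]
force: [-1.1, -0.1, -2.5]
opening: 0.155
grasp_force: 30.0
```

>>> {"op": "step_arm", "data": {"steps": [[0, 0, 0, 0, 0, 0, 1], [0, 0, 0, 0, 0, 0, 1], [0, 0, 0, 0, 0, 0, 1], [0, 0, 0, 0, 0, 0, 1]]}}

```text
time_s: 5.58
position: [0.5153, -0.0311, 0.0919]
tcp_rot: [[0.985, -0.173, 0.003], [-0.173, -0.985, -0.001], [0.003, 0.0, -1.0]]
force: [-0.2, 0.1, -3.0]
opening: 0.154
grasp_force: 30.0
```

Run:
```python
from h import *
ims=[]
s=read_state(); print(s["position"].round(4), np.array(s["tcp_rot"]).round(4).tolist(),s["force"].round(2),s["moment"].round(3))
for n in ("scene","side"):
    im,K,T=snap(n); u,v=proj(K,T,(.627,-.052,.06)).astype(int); print(n,u,v)
    c=im[v-30:v+30,u-40:u+40]; ims.append(cv2.resize(c,(400,300),interpolation=cv2.INTER_CUBIC))
im,K,T=snap("wrist"); ims.append(cv2.resize(im[:220],(800,314))[:300])
cv2.imwrite("pics/s3.png",np.vstack([np.hstack(ims[:2]),ims[2]])[:,:,::-1])
```

```text
[ 0.5153 -0.0311  0.0919] [[0.9849, -0.1729, 0.003], [-0.1729, -0.9849, -0.0009], [0.0031, 0.0003, -1.0]] [-0.15  0.12 -2.95] [ 0.099  0.203 -0.027]
scene 328 245
side 240 191
```

View pics/s3.png

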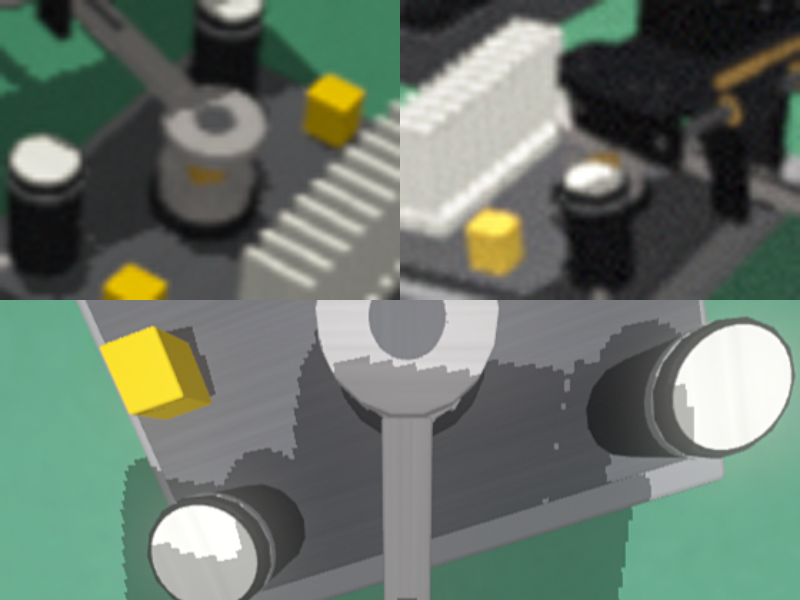

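The head hovers over the nut, both capacitor tops are clear, and the scene view has the head about 2 mm to the right. I'll use the two capacitor tops as a precise reference in this tool orientation.

Run:
```python
from h import *
im,K,T=snap("wrist"); s=read_state(); p=np.array(s["position"]);R=np.array(s["tcp_rot"]); print(p.round(4),R[:,0].round(4),s["force"].round(2))
g=cv2.GaussianBlur(im,(0,0),.8); L=cv2.cvtColor(g,cv2.COLOR_RGB2GRAY); S=cv2.cvtColor(g,cv2.COLOR_RGB2HSV)[...,1]
C=[]
for (u,v) in [(143,176),(510,62)]:
    c=ray(K,T,(u,v),.09); r=rect(im,K,T,c,.09,.025,8000); gr=cv2.cvtColor(r,cv2.COLOR_RGB2GRAY)
    m=(gr>95).astype(np.uint8); n,l,st,ce=cv2.connectedComponentsWithStats(m); i=l[200,200]
    cn=max(cv2.findContours((l==i).astype(np.uint8),0,2)[0],key=cv2.contourArea); (x,y),rad=cv2.minEnclosingCircle(cv2.convexHull(cn)); e=cv2.fitEllipse(cn)
    print("enc",x,y,rad/8,"ell",e); C.append(np.array([c[0]+(x-200)/8000,c[1]-(y-200)/8000]))
C=np.array(C); d=C[0]-C[1]; L_=np.linalg.norm(d); yaw=np.arctan2(-d[0],d[1]); print(C.round(4),L_,np.degrees(yaw))
ex=np.array([np.cos(yaw),np.sin(yaw)]); print("nut",(C.mean(0)+.04*ex).round(4),"head",(p[:2]+.1152*R[:2,0]).round(4))
```

```text
[ 0.5147 -0.0304  0.0916] [ 0.9851 -0.172   0.002 ] [ 0.7  -0.06 -3.01]
enc 186.969482421875 195.4761199951172 15.514939308166504 ell ((187.26165771484375, 194.73941040039062), (244.14984130859375, 246.00784301757812), 123.69500732421875)
enc 199.5 177.5 33.37910842895508 ell ((192.44528198242188, 191.69647216796875), (341.7586975097656, 429.1280822753906), 64.0521240234375)
[[ 0.5772  0.0169]
 [ 0.5967 -0.1283]] 0.1464689498465247 7.646909787115255
nut [ 0.6266 -0.0504] head [ 0.6282 -0.0503]
```

>>> {"op": "step_arm", "data": {"steps": [[-0.004, 0.005, 0.01, 0, 0, 0, 1], [-0.004, 0.005, 0.02, 0, 0, 0, 1], [-0.004, 0.005, 0.03, 0, 0, 0, 1], [-0.004, 0.005, 0.04, 0, 0, 0, 1], [-0.004, 0.005, 0.05, 0, 0, 0, 1], [-0.004, 0.005, 0.058, 0, 0, 0, 1], [-0.004, 0.005, 0.062, 0, 0, 0, 1], [-0.004, 0.005, 0.062, 0, 0, 0, 1]]}}

```text
time_s: 6.45
position: [0.5125, -0.0315, 0.0718]
tcp_rot: [[0.985, -0.172, -0.0], [-0.172, -0.985, 0.0], [-0.0, -0.0, -1.0]]
force: [-1.3, 0.2, -1.8]
opening: 0.151
grasp_force: 30.0
```

>>> {"op": "step_arm", "data": {"steps": [[0, 0, 0, 0, 0, 0, 1], [0, 0, 0, 0, 0, 0, 1]]}}

```text
time_s: 6.62
position: [0.5127, -0.0315, 0.0722]
tcp_rot: [[0.985, -0.172, 0.0], [-0.172, -0.985, -0.0], [0.0, 0.0, -1.0]]
force: [-1.0, 0.5, -1.6]
opening: 0.155
grasp_force: 30.0
```

>>> {"op": "step_arm", "data": {"steps": [[0, 0, 0.003, 0, 0, 0, 1], [0, 0, 0.006, 0, 0, 0, 1], [0, 0, 0.009, 0, 0, 0, 1], [0, 0, 0.01, 0, 0, 0, 1], [0, 0, 0.01, 0, 0, 0, 1]]}}

```text
time_s: 7.03
position: [0.5127, -0.0315, 0.0691]
tcp_rot: [[0.985, -0.172, 0.0], [-0.172, -0.985, -0.0], [0.0, 0.0, -1.0]]
force: [-1.5, 0.7, 0.4]
opening: 0.157
grasp_force: 30.0
```

```bash
cat >> h.py <<'E'
NUT=np.array([.6265,-.0515])
def tq():
    s=read_state(); p=np.array(s["position"]);R=np.array(s["tcp_rot"]);f=np.array(s["force"]);m=np.array(s["moment"])
    r=p[:2]-NUT; t=np.array([-R[1,0],R[0,0]])
    print("t",s["time_s"],"p",p.round(4),"yaw",np.degrees(np.arctan2(R[1,0],R[0,0])).round(2),"F",f.round(2),"M",m.round(3),"Ft",(f[:2]@t).round(2),"torque",(r[0]*f[1]-r[1]*f[0]).round(3),"head",(p[:2]+.1152*R[:2,0]).round(4),"open",round(s["opening"],3))
E
python3 -c "
from h import *
tq()"
```

```text
t 7.0333 p [ 0.5127 -0.0315  0.0691] yaw -9.9 F [-1.5   0.72  0.44] M [ 0.087  0.115 -0.046] Ft 0.46 torque -0.052 head [ 0.6262 -0.0513] open 0.157
```

Seated: TCP z is 0.0691 as predicted, with a light press. First swing is 23° clockwise; the stop can't be nearer than 83°.

>>> {"op": "step_arm", "data": {"steps": [[0.0005, -0.0201, 0, 0, 0, 0.0667, 1], [0.0021, -0.0401, 0, 0, 0, 0.1333, 1], [0.0047, -0.0601, 0, 0, 0, 0.2, 1], [0.0084, -0.0798, 0, 0, 0, 0.2667, 1], [0.0131, -0.0994, 0, 0, 0, 0.3333, 1], [0.0188, -0.1187, 0, 0, 0, 0.4, 1], [0.0255, -0.1376, 0, 0, 0, 0.4667, 1], [0.0305, -0.15, 0, 0, 0, 0.511, 1]]}}

```text
time_s: 7.7
position: [0.53, 0.0111, 0.0692]
tcp_rot: [[0.839, -0.544, 0.001], [-0.544, -0.839, -0.001], [0.001, 0.0, -1.0]]
force: [-1.8, -2.0, 0.2]
opening: 0.156
grasp_force: 30.0
```

```bash
python3 -c "
from h import *
tq()"
```

```text
t 7.7 p [0.53   0.0111 0.0692] yaw -32.97 F [-1.77 -2.04  0.24] M [-0.343  0.075 -0.017] Ft -2.68 torque 0.308 head [ 0.6266 -0.0515] open 0.156
```

Torque during the turn was 0.31 N m, as expected. Now I lift and swing back 65° in the air.

>>> {"op": "step_arm", "data": {"steps": [[0.0005, 0.0201, 0, 0, 0, -0.0667, 1], [0.001, 0.028, -0.025, 0, 0, -0.0933, 1], [0.001, 0.028, -0.055, 0, 0, -0.0933, 1], [0.0047, 0.0601, -0.055, 0, 0, -0.2, 1], [0.0131, 0.0994, -0.055, 0, 0, -0.3333, 1], [0.0255, 0.1376, -0.055, 0, 0, -0.4667, 1], [0.0419, 0.1743, -0.055, 0, 0, -0.6, 1], [0.062, 0.2091, -0.055, 0, 0, -0.7333, 1]]}}

```text
time_s: 8.37
position: [0.5106, -0.0518, 0.0858]
tcp_rot: [[1.0, 0.006, -0.0], [0.006, -1.0, 0.0], [-0.0, -0.0, -1.0]]
force: [1.1, -1.3, -2.7]
opening: 0.154
grasp_force: 30.0
```

>>> {"op": "step_arm", "data": {"steps": [[0.0021, 0.0401, 0, 0, 0, -0.1333, 1], [0.0084, 0.0798, 0, 0, 0, -0.2667, 1], [0.0188, 0.1187, 0, 0, 0, -0.4, 1], [0.0332, 0.1562, 0, 0, 0, -0.5333, 1], [0.0514, 0.192, 0, 0, 0, -0.6667, 1], [0.0584, 0.2035, 0, 0, 0, -0.7111, 1], [0.0584, 0.2035, 0, 0, 0, -0.7111, 1], [0.0584, 0.2035, 0, 0, 0, -0.7111, 1]]}}

```text
time_s: 9.03
position: [0.5286, -0.1126, 0.0856]
tcp_rot: [[0.848, 0.53, -0.0], [0.53, -0.848, 0.0], [-0.0, -0.0, -1.0]]
force: [0.4, -0.4, -2.4]
opening: 0.155
grasp_force: 30.0
```

```bash
python3 -c "
from h import *
tq()"
```

```text
t 9.0333 p [ 0.5286 -0.1126  0.0856] yaw 31.99 F [ 0.37 -0.4  -2.44] M [-0.064  0.225 -0.018] Ft -0.54 torque 0.062 head [ 0.6263 -0.0516] open 0.155
```

>>> {"op": "step_arm", "data": {"steps": [[0, 0, 0.012, 0, 0, 0, 1], [0, 0, 0.024, 0, 0, 0, 1], [0, 0, 0.035, 0, 0, 0, 1], [0, 0, 0.043, 0, 0, 0, 1], [0, 0, 0.05, 0, 0, 0, 1], [0, 0, 0.055, 0, 0, 0, 1], [0, 0, 0.055, 0, 0, 0, 1]]}}

```text
time_s: 9.62
position: [0.5284, -0.1124, 0.0689]
tcp_rot: [[0.847, 0.531, -0.001], [0.531, -0.847, 0.0], [-0.0, -0.001, -1.0]]
force: [-1.2, 0.6, 0.7]
opening: 0.153
grasp_force: 30.0
```

```bash
python3 -c "
from h import *
tq()"
```

```text
t 9.6167 p [ 0.5284 -0.1124  0.0689] yaw 32.1 F [-1.2   0.58  0.69] M [0.147 0.133 0.066] Ft 1.13 torque -0.13 head [ 0.626  -0.0512] open 0.153
```

>>> {"op": "step_arm", "data": {"steps": [[0.0009, -0.0268, 0, 0, 0, 0.0889, 1], [0.0037, -0.0534, 0, 0, 0, 0.1778, 1], [0.0084, -0.0798, 0, 0, 0, 0.2667, 1], [0.0149, -0.1058, 0, 0, 0, 0.3556, 1], [0.0232, -0.1313, 0, 0, 0, 0.4444, 1], [0.0332, -0.1562, 0, 0, 0, 0.5333, 1], [0.0449, -0.1803, 0, 0, 0, 0.6222, 1], [0.0583, -0.2035, 0, 0, 0, 0.7111, 1]]}}

```text
time_s: 10.28
position: [0.5117, -0.0519, 0.0695]
tcp_rot: [[1.0, -0.001, 0.002], [-0.001, -1.0, -0.001], [0.002, 0.001, -1.0]]
force: [0.1, -2.2, -1.9]
opening: 0.156
grasp_force: 30.0
```

```bash
python3 -c "
from h import *
tq()"
```

```text
t 10.2833 p [ 0.5117 -0.0519  0.0695] yaw -0.07 F [ 0.11 -2.21 -1.93] M [-0.28  0.02  0.04] Ft -2.21 torque 0.254 head [ 0.6269 -0.052 ] open 0.156
```

>>> {"op": "step_arm", "data": {"steps": [[0.0009, -0.0268, 0, 0, 0, 0.0889, 1], [0.0037, -0.0534, 0, 0, 0, 0.1778, 1], [0.0084, -0.0798, 0, 0, 0, 0.2667, 1], [0.0131, -0.0994, 0, 0, 0, 0.3333, 1], [0.0188, -0.1187, 0, 0, 0, 0.4, 1], [0.0232, -0.1313, 0, 0, 0, 0.4444, 1]]}}

```text
time_s: 10.78
position: [0.5186, -0.0122, 0.0694]
tcp_rot: [[0.94, -0.342, 0.002], [-0.342, -0.94, -0.001], [0.002, 0.0, -1.0]]
force: [-0.2, -2.0, -1.3]
opening: 0.153
grasp_force: 30.0
```

```bash
python3 -c "
from h import *
tq()"
```

```text
t 10.7833 p [ 0.5186 -0.0122  0.0694] yaw -19.98 F [-0.23 -1.97 -1.29] M [-0.394  0.095  0.062] Ft -1.93 torque 0.222 head [ 0.6269 -0.0516] open 0.153
```

>>> {"op": "step_arm", "data": {"steps": [[0.0005, -0.0201, 0, 0, 0, 0.0667, 1], [0.0021, -0.0401, 0, 0, 0, 0.1333, 1], [0.004, -0.055, 0, 0, 0, 0.183, 1], [0.0065, -0.0705, 0, 0, 0, 0.235, 1], [0.0099, -0.0864, 0, 0, 0, 0.2889, 1]]}}

```text
time_s: 11.2
position: [0.5301, 0.0109, 0.0694]
tcp_rot: [[0.839, -0.544, 0.001], [-0.544, -0.839, -0.001], [0.002, 0.0, -1.0]]
force: [-0.2, -2.2, -1.3]
opening: 0.155
grasp_force: 30.0
```

```bash
python3 -c "
from h import *
tq()"
```

```text
t 11.2 p [0.5301 0.0109 0.0694] yaw -32.98 F [-0.21 -2.2  -1.27] M [-0.344  0.115  0.046] Ft -1.96 torque 0.225 head [ 0.6267 -0.0518] open 0.155
```

Same again: lift, swing back 65°, re-seat.

>>> {"op": "step_arm", "data": {"steps": [[0.0005, 0.0201, 0, 0, 0, -0.0667, 1], [0.001, 0.028, -0.025, 0, 0, -0.0933, 1], [0.001, 0.028, -0.055, 0, 0, -0.0933, 1], [0.0047, 0.0601, -0.055, 0, 0, -0.2, 1], [0.0131, 0.0994, -0.055, 0, 0, -0.3333, 1], [0.0255, 0.1376, -0.055, 0, 0, -0.4667, 1], [0.0419, 0.1743, -0.055, 0, 0, -0.6, 1], [0.062, 0.2091, -0.055, 0, 0, -0.7333, 1]]}}

```text
time_s: 11.87
position: [0.5108, -0.0518, 0.086]
tcp_rot: [[1.0, 0.006, 0.0], [0.006, -1.0, 0.0], [0.0, -0.0, -1.0]]
force: [-0.3, 0.5, -3.0]
opening: 0.152
grasp_force: 30.0
```

>>> {"op": "step_arm", "data": {"steps": [[0.0021, 0.0401, 0, 0, 0, -0.1333, 1], [0.0084, 0.0798, 0, 0, 0, -0.2667, 1], [0.0188, 0.1187, 0, 0, 0, -0.4, 1], [0.0332, 0.1562, 0, 0, 0, -0.5333, 1], [0.0514, 0.192, 0, 0, 0, -0.6667, 1], [0.0584, 0.2035, 0, 0, 0, -0.7111, 1], [0.0584, 0.2035, 0, 0, 0, -0.7111, 1], [0.0584, 0.2035, 0, 0, 0, -0.7111, 1]]}}

```text
time_s: 12.53
position: [0.5288, -0.1126, 0.0859]
tcp_rot: [[0.848, 0.53, 0.0], [0.53, -0.848, -0.0], [0.0, 0.0, -1.0]]
force: [0.5, -0.4, -3.5]
opening: 0.149
grasp_force: 30.0
```

>>> {"op": "step_arm", "data": {"steps": [[0, 0, 0.012, 0, 0, 0, 1], [0, 0, 0.024, 0, 0, 0, 1], [0, 0, 0.035, 0, 0, 0, 1], [0, 0, 0.043, 0, 0, 0, 1], [0, 0, 0.05, 0, 0, 0, 1], [0, 0, 0.055, 0, 0, 0, 1], [0, 0, 0.055, 0, 0, 0, 1]]}}

```text
time_s: 13.12
position: [0.5284, -0.1124, 0.0689]
tcp_rot: [[0.847, 0.531, -0.001], [0.531, -0.847, 0.0], [-0.0, -0.001, -1.0]]
force: [-1.2, 0.0, 0.8]
opening: 0.157
grasp_force: 30.0
```

```bash
python3 -c "
from h import *
tq()"
```

```text
t 13.1167 p [ 0.5284 -0.1124  0.0689] yaw 32.11 F [-1.21  0.05  0.77] M [0.137 0.196 0.05 ] Ft 0.68 torque -0.078 head [ 0.626  -0.0512] open 0.157
```

Seated. First 9° (play plus turning that can't yet reach the stop), then small 1.5° steps with a torque check after each, since the arm is stiff.

>>> {"op": "step_arm", "data": {"steps": [[0.0005, -0.0201, 0, 0, 0, 0.0667, 1], [0.0021, -0.0401, 0, 0, 0, 0.1333, 1], [0.0047, -0.0601, 0, 0, 0, 0.2, 1], [0.0047, -0.0601, 0, 0, 0, 0.2, 1]]}}

```text
time_s: 13.45
position: [0.5208, -0.0964, 0.0695]
tcp_rot: [[0.92, 0.392, 0.002], [0.392, -0.92, -0.001], [0.001, 0.002, -1.0]]
force: [-0.1, -2.1, -1.3]
opening: 0.151
grasp_force: 30.0
```

```bash
python3 -c "
from h import *
tq()"
```

```text
t 13.45 p [ 0.5208 -0.0964  0.0695] yaw 23.08 F [-0.11 -2.06 -1.31] M [-0.257 -0.007 -0.021] Ft -1.86 torque 0.213 head [ 0.6268 -0.0512] open 0.151
```

>>> {"op": "step_arm", "data": {"steps": [[0.0001, -0.01, 0, 0, 0, 0.0333, 1], [0.0001, -0.01, 0, 0, 0, 0.0333, 1]]}}

```text
time_s: 13.62
position: [0.5199, -0.0942, 0.0694]
tcp_rot: [[0.929, 0.369, 0.002], [0.369, -0.929, -0.001], [0.001, 0.002, -1.0]]
force: [0.9, -2.1, -1.0]
opening: 0.156
grasp_force: 30.0
```

```bash
python3 -c "
from h import *
tq()"
```

```text
t 13.6167 p [ 0.5199 -0.0942  0.0694] yaw 21.67 F [ 0.86 -2.14 -1.01] M [-0.221 -0.008  0.01 ] Ft -2.3 torque 0.264 head [ 0.627  -0.0517] open 0.156
```

>>> {"op": "step_arm", "data": {"steps": [[0.0001, -0.01, 0, 0, 0, 0.0333, 1], [0.0001, -0.01, 0, 0, 0, 0.0333, 1]]}}

```text
time_s: 13.78
position: [0.5188, -0.0914, 0.0694]
tcp_rot: [[0.939, 0.345, 0.002], [0.345, -0.939, -0.001], [0.001, 0.001, -1.0]]
force: [-0.6, -2.0, -1.7]
opening: 0.157
grasp_force: 30.0
```

>>> {"op": "step_arm", "data": {"steps": [[0.0001, -0.01, 0, 0, 0, 0.0333, 1], [0.0001, -0.01, 0, 0, 0, 0.0333, 1]]}}

```text
time_s: 13.95
position: [0.5178, -0.0885, 0.0693]
tcp_rot: [[0.947, 0.32, 0.002], [0.32, -0.947, -0.001], [0.001, 0.001, -1.0]]
force: [0.6, -1.9, -1.4]
opening: 0.159
grasp_force: 30.0
```

>>> {"op": "step_arm", "data": {"steps": [[0.0001, -0.01, 0, 0, 0, 0.0333, 1], [0.0001, -0.01, 0, 0, 0, 0.0333, 1]]}}

```text
time_s: 14.12
position: [0.5168, -0.0856, 0.0693]
tcp_rot: [[0.955, 0.295, 0.002], [0.295, -0.955, -0.001], [0.001, 0.001, -1.0]]
force: [0.4, -2.9, -0.4]
opening: 0.157
grasp_force: 30.0
```

>>> {"op": "step_arm", "data": {"steps": [[0.0001, -0.01, 0, 0, 0, 0.0333, 1], [0.0001, -0.01, 0, 0, 0, 0.0333, 1]]}}

```text
time_s: 14.28
position: [0.5159, -0.0827, 0.0692]
tcp_rot: [[0.963, 0.27, 0.002], [0.27, -0.963, -0.001], [0.001, 0.001, -1.0]]
force: [1.4, -1.3, -1.3]
opening: 0.154
grasp_force: 30.0
```

>>> {"op": "step_arm", "data": {"steps": [[0.0001, -0.01, 0, 0, 0, 0.0333, 1], [0.0001, -0.01, 0, 0, 0, 0.0333, 1]]}}

```text
time_s: 14.45
position: [0.5151, -0.0797, 0.0692]
tcp_rot: [[0.97, 0.245, 0.001], [0.245, -0.97, -0.0], [0.001, 0.001, -1.0]]
force: [1.3, -1.9, -0.4]
opening: 0.156
grasp_force: 30.0
```

>>> {"op": "step_arm", "data": {"steps": [[0.0001, -0.01, 0, 0, 0, 0.0333, 1], [0.0001, -0.01, 0, 0, 0, 0.0333, 1]]}}

```text
time_s: 14.62
position: [0.5144, -0.0768, 0.0692]
tcp_rot: [[0.976, 0.22, 0.001], [0.22, -0.976, -0.0], [0.001, 0.001, -1.0]]
force: [1.9, -1.2, -0.5]
opening: 0.16
grasp_force: 30.0
```

>>> {"op": "step_arm", "data": {"steps": [[0.0001, -0.01, 0, 0, 0, 0.0333, 1], [0.0001, -0.01, 0, 0, 0, 0.0333, 1]]}}

```text
time_s: 14.78
position: [0.5138, -0.0738, 0.0692]
tcp_rot: [[0.981, 0.194, 0.001], [0.194, -0.981, -0.0], [0.001, 0.001, -1.0]]
force: [1.9, -2.7, -1.1]
opening: 0.156
grasp_force: 30.0
```

>>> {"op": "step_arm", "data": {"steps": [[0.0001, -0.01, 0, 0, 0, 0.0333, 1], [0.0001, -0.01, 0, 0, 0, 0.0333, 1]]}}

```text
time_s: 14.95
position: [0.5132, -0.0709, 0.0692]
tcp_rot: [[0.986, 0.168, 0.001], [0.168, -0.986, -0.0], [0.001, 0.001, -1.0]]
force: [1.2, -2.6, -1.1]
opening: 0.155
grasp_force: 30.0
```

>>> {"op": "step_arm", "data": {"steps": [[0.0001, -0.01, 0, 0, 0, 0.0333, 1], [0.0001, -0.01, 0, 0, 0, 0.0333, 1]]}}

```text
time_s: 15.12
position: [0.5128, -0.0679, 0.0692]
tcp_rot: [[0.99, 0.142, 0.001], [0.142, -0.99, -0.0], [0.001, 0.001, -1.0]]
force: [2.3, -2.0, -0.4]
opening: 0.158
grasp_force: 30.0
```

>>> {"op": "step_arm", "data": {"steps": [[0, -0.01, 0, 0, 0, 0.0333, 1], [0, -0.01, 0, 0, 0, 0.0333, 1]]}}

```text
time_s: 15.28
position: [0.5123, -0.0649, 0.0692]
tcp_rot: [[0.993, 0.117, 0.001], [0.117, -0.993, -0.0], [0.001, 0.001, -1.0]]
force: [2.1, -2.0, -0.2]
opening: 0.157
grasp_force: 30.0
```

>>> {"op": "step_arm", "data": {"steps": [[0, -0.01, 0, 0, 0, 0.0333, 1], [0, -0.01, 0, 0, 0, 0.0333, 1]]}}

```text
time_s: 15.45
position: [0.512, -0.062, 0.0692]
tcp_rot: [[0.996, 0.091, 0.001], [0.091, -0.996, -0.0], [0.001, 0.001, -1.0]]
force: [2.2, -3.0, -1.5]
opening: 0.156
grasp_force: 30.0
```

>>> {"op": "step_arm", "data": {"steps": [[0, -0.01, 0, 0, 0, 0.0333, 1], [0, -0.01, 0, 0, 0, 0.0333, 1]]}}

```text
time_s: 15.62
position: [0.5118, -0.059, 0.0692]
tcp_rot: [[0.998, 0.065, 0.001], [0.065, -0.998, -0.0], [0.001, 0.001, -1.0]]
force: [2.9, -1.6, -0.6]
opening: 0.159
grasp_force: 30.0
```

>>> {"op": "step_arm", "data": {"steps": [[0, -0.01, 0, 0, 0, 0.0333, 1], [0, -0.01, 0, 0, 0, 0.0333, 1]]}}

```text
time_s: 15.78
position: [0.5116, -0.056, 0.0692]
tcp_rot: [[0.999, 0.038, 0.002], [0.038, -0.999, -0.0], [0.002, 0.001, -1.0]]
force: [2.7, -1.7, -0.2]
opening: 0.153
grasp_force: 30.0
```

>>> {"op": "step_arm", "data": {"steps": [[0, -0.008, 0, 0, 0, 0.0267, 1], [0, -0.008, 0, 0, 0, 0.0267, 1]]}}

```text
time_s: 15.95
position: [0.5115, -0.0537, 0.0692]
tcp_rot: [[1.0, 0.018, 0.002], [0.018, -1.0, -0.0], [0.002, 0.001, -1.0]]
force: [3.8, -2.8, -0.3]
opening: 0.153
grasp_force: 30.0
```

>>> {"op": "step_arm", "data": {"steps": [[0, -0.008, 0, 0, 0, 0.0267, 1], [0, -0.008, 0, 0, 0, 0.0267, 1]]}}

```text
time_s: 16.12
position: [0.5115, -0.0513, 0.0692]
tcp_rot: [[1.0, -0.003, 0.002], [-0.003, -1.0, -0.0], [0.002, 0.0, -1.0]]
force: [4.7, -2.0, -0.3]
opening: 0.157
grasp_force: 30.0
```

>>> {"op": "step_arm", "data": {"steps": [[0.002, -0.008, 0, 0, 0, 0.0267, 1], [0.002, -0.008, 0, 0, 0, 0.0267, 1]]}}

```text
time_s: 16.28
position: [0.5115, -0.0487, 0.0691]
tcp_rot: [[1.0, -0.025, 0.0], [-0.025, -1.0, -0.0], [0.0, 0.0, -1.0]]
force: [2.8, -1.6, -0.2]
opening: 0.158
grasp_force: 30.0
```

>>> {"op": "step_arm", "data": {"steps": [[0.001, -0.008, 0, 0, 0, 0.0267, 1], [0.001, -0.008, 0, 0, 0, 0.0267, 1]]}}

```text
time_s: 16.45
position: [0.5116, -0.0463, 0.0691]
tcp_rot: [[0.999, -0.045, -0.0], [-0.045, -0.999, -0.0], [-0.0, 0.0, -1.0]]
force: [3.1, -2.9, -0.2]
opening: 0.155
grasp_force: 30.0
```

>>> {"op": "step_arm", "data": {"steps": [[0.001, -0.008, 0, 0, 0, 0.0267, 1], [0.001, -0.008, 0, 0, 0, 0.0267, 1]]}}

```text
time_s: 16.62
position: [0.5118, -0.0439, 0.0691]
tcp_rot: [[0.998, -0.066, -0.001], [-0.066, -0.998, -0.0], [-0.001, 0.0, -1.0]]
force: [1.9, -3.3, 0.5]
opening: 0.156
grasp_force: 30.0
```

>>> {"op": "step_arm", "data": {"steps": [[0, -0.008, 0, 0, 0, 0.0267, 1], [0, -0.008, 0, 0, 0, 0.0267, 1]]}}

```text
time_s: 16.78
position: [0.5119, -0.0422, 0.0691]
tcp_rot: [[0.996, -0.086, -0.001], [-0.086, -0.996, -0.001], [-0.001, 0.001, -1.0]]
force: [1.4, -6.1, 0.9]
opening: 0.161
grasp_force: 30.0
```

```bash
python3 -c "
from h import *
tq()"
```

```text
t 16.7833 p [ 0.5119 -0.0422  0.0691] yaw -4.92 F [ 1.37 -6.1   0.92] M [-0.917 -0.268  0.156] Ft -5.96 torque 0.686 head [ 0.6267 -0.0521] open 0.161
```

Force jumped at yaw -4.9°, close to the predicted home. Pulling up gently.

>>> {"op": "step_arm", "data": {"steps": [[0, -0.004, 0, 0, 0, 0.0133, 1], [0, -0.004, 0, 0, 0, 0.0133, 1]]}}

```text
time_s: 16.95
position: [0.512, -0.0415, 0.0691]
tcp_rot: [[0.995, -0.095, -0.001], [-0.095, -0.995, -0.002], [-0.001, 0.002, -1.0]]
force: [0.5, -7.3, 0.5]
opening: 0.154
grasp_force: 30.1
```

```bash
python3 -c "
from h import *
tq()"
```

```text
t 16.95 p [ 0.512  -0.0415  0.0691] yaw -5.46 F [ 0.49 -7.32  0.46] M [-1.17  -0.161  0.207] Ft -7.24 torque 0.833 head [ 0.6267 -0.0525] open 0.154
```

>>> {"op": "step_arm", "data": {"steps": [[0, -0.008, 0, 0, 0, 0.02, 1], [0, -0.008, 0, 0, 0, 0.02, 1]]}}

```text
time_s: 17.12
position: [0.5122, -0.04, 0.0691]
tcp_rot: [[0.994, -0.11, -0.001], [-0.11, -0.994, -0.003], [-0.001, 0.004, -1.0]]
force: [-0.1, -11.6, -0.3]
opening: 0.157
grasp_force: 30.1
```

```bash
python3 -c "
from h import *
tq()"
```

```text
t 17.1167 p [ 0.5122 -0.04    0.0691] yaw -6.3 F [ -0.08 -11.59  -0.28] M [-1.766  0.015  0.29 ] Ft -11.53 torque 1.326 head [ 0.6267 -0.0526] open 0.157
```

Pulled up at about 1.3 N m, well under the 2.2 N m slip limit. Unloading into the middle of the play, then lifting clear.

>>> {"op": "step_arm", "data": {"steps": [[0.0005, 0.015, 0, 0, 0, -0.055, 1], [0.001, 0.03, 0, 0, 0, -0.111, 1], [0.001, 0.03, 0, 0, 0, -0.111, 1], [0.001, 0.03, -0.02, 0, 0, -0.111, 1], [0.001, 0.03, -0.05, 0, 0, -0.111, 1], [0.001, 0.03, -0.12, 0, 0, -0.111, 1], [0.001, 0.03, -0.24, 0, 0, -0.111, 1], [0.001, 0.03, -0.36, 0, 0, -0.111, 1]]}}

```text
time_s: 17.78
position: [0.5083, -0.0451, 0.1769]
tcp_rot: [[1.0, -0.027, -0.009], [-0.027, -1.0, 0.003], [-0.009, -0.003, -1.0]]
force: [0.7, 0.2, -3.2]
opening: 0.157
grasp_force: 30.0
```

>>> {"op": "step_arm", "data": {"steps": [[0, 0, -0.08, 0, 0, 0, 1], [0, 0, -0.08, 0, 0, 0, 1], [0, 0, -0.08, 0, 0, 0, 1]]}}

```text
time_s: 18.03
position: [0.5109, -0.0459, 0.2021]
tcp_rot: [[1.0, -0.027, -0.0], [-0.027, -1.0, 0.0], [-0.0, -0.0, -1.0]]
force: [-0.1, -0.1, -4.2]
opening: 0.16
grasp_force: 30.0
```

Run:
```python
from h import *
tq()
im,K,T=snap("wrist"); np.savez("pics/w4",im=im,K=K,T=T)
g=cv2.cvtColor(im,cv2.COLOR_RGB2GRAY).astype(float); b=cv2.GaussianBlur(g,(0,0),1)
P=[]
z=read_state()["position"][2]-.001
for v in range(100,200,10):
    gr=np.abs(np.gradient(b[v])); l=255+np.argmax(gr[255:280]); r=288+np.argmax(gr[288:312]); P.append((ray(K,T,(l,v),z)+ray(K,T,(r,v),z))[:2]/2)
P=np.array(P); s=np.median(np.diff(P[:,1])/np.diff(P[:,0])); print("handle yaw",np.degrees(np.arctan(np.polyfit(P[:,0],P[:,1],1)[0])))
```

```text
t 18.0333 p [ 0.5109 -0.0459  0.2021] yaw -1.54 F [-0.1  -0.05 -4.24] M [ 0.1    0.265 -0.01 ] Ft -0.05 torque 0.007 head [ 0.626 -0.049] open 0.16
handle yaw -1.6373017504275291
```

>>> {"op": "step_arm", "data": {"steps": [[0, 0.11, 0, 0, 0, -0.02, 1], [0.001, 0.24, 0, 0, 0, -0.04, 1], [0.002, 0.37, 0, 0, 0, -0.06, 1], [0.003, 0.5, 0, 0, 0, -0.08, 1], [0.004, 0.63, 0, 0, 0, -0.098, 1], [0.005, 0.75, 0, 0, 0, -0.098, 1], [0.006, 0.83, 0, 0, 0, -0.098, 1], [0.006, 0.868, 0, 0, 0, -0.098, 1]]}}

```text
time_s: 18.75
position: [0.5049, -0.3098, 0.1982]
tcp_rot: [[0.999, 0.046, -0.004], [0.046, -0.999, 0.002], [-0.004, -0.002, -1.0]]
force: [0.4, -0.1, -3.2]
opening: 0.162
grasp_force: 30.0
```

>>> {"op": "step_arm", "data": {"steps": [[0, 0, 0.03, 0, 0, 0, 1], [0, 0, 0.13, 0, 0, 0, 1], [0, 0, 0.25, 0, 0, 0, 1], [0, 0, 0.35, 0, 0, 0, 1], [0, 0, 0.43, 0, 0, 0, 1], [0, 0, 0.46, 0, 0, 0, 1], [0, 0, 0.46, 0, 0, 0, 1], [0, 0, 0.46, 0, 0, 0, 1]]}}

```text
time_s: 19.42
position: [0.5063, -0.3055, 0.0625]
tcp_rot: [[0.999, 0.05, -0.002], [0.05, -0.999, 0.002], [-0.002, -0.002, -1.0]]
force: [0.4, -1.5, -2.1]
opening: 0.152
grasp_force: 30.0
```

```bash
python3 -c "
from h import *
tq()"
```

```text
t 19.4167 p [ 0.5063 -0.3055  0.0625] yaw 2.89 F [ 0.4  -1.54 -2.11] M [ 0.029  0.163 -0.03 ] Ft -1.56 torque 0.287 head [ 0.6214 -0.2997] open 0.152
```

>>> {"op": "step_arm", "data": {"steps": [[-0.001, 0.001, 0.012, 0, 0, 0, 1], [-0.001, 0.001, 0.024, 0, 0, 0, 1], [-0.001, 0.001, 0.036, 0, 0, 0, 1], [-0.001, 0.001, 0.046, 0, 0, 0, 1], [-0.001, 0.001, 0.053, 0, 0, 0, 1], [-0.001, 0.001, 0.057, 0, 0, 0, 1], [-0.001, 0.001, 0.057, 0, 0, 0, 1], [-0.001, 0.001, 0.057, 0, 0, 0, 1]]}}

```text
time_s: 20.08
position: [0.5062, -0.3079, 0.0464]
tcp_rot: [[0.999, 0.049, 0.0], [0.049, -0.999, -0.001], [0.0, 0.001, -1.0]]
force: [-1.7, -1.9, 1.5]
opening: 0.156
grasp_force: 30.0
```

```bash
python3 -c "
from h import *
tq()"
```

```text
t 20.0833 p [ 0.5062 -0.3079  0.0464] yaw 2.81 F [-1.73 -1.93  1.47] M [-0.098  0.28  -0.054] Ft -1.84 torque -0.212 head [ 0.6213 -0.3023] open 0.156
```

Contact with the rest felt. Releasing.

>>> {"op": "step_arm", "data": {"steps": [[0, 0, 0, 0, 0, 0, 0.6], [0, 0, 0, 0, 0, 0, 0.3], [0, 0, 0, 0, 0, 0, 0], [0, 0, 0, 0, 0, 0, 0], [0, 0, 0, 0, 0, 0, 0], [0, 0, 0, 0, 0, 0, 0], [0, 0, 0, 0, 0, 0, 0], [0, 0, 0, 0, 0, 0, 0]]}}

```text
time_s: 20.75
position: [0.5062, -0.3075, 0.0459]
tcp_rot: [[0.999, 0.049, 0.0], [0.049, -0.999, 0.0], [0.0, 0.0, -1.0]]
force: [-0.7, 0.4, 0.2]
opening: 0.49
grasp_force: 0.0
```

>>> {"op": "step_arm", "data": {"steps": [[0, 0, -0.03, 0, 0, 0, 0], [0, 0, -0.09, 0, 0, 0, 0], [0, 0, -0.18, 0, 0, 0, 0], [0, 0, -0.3, 0, 0, 0, 0], [0, 0, -0.43, 0, 0, 0, 0], [0, 0, -0.55, 0, 0, 0, 0], [0, 0, -0.66, 0, 0, 0, 0], [0, 0, -0.66, 0, 0, 0, 0]]}}

```text
time_s: 21.42
position: [0.5095, -0.3101, 0.2524]
tcp_rot: [[0.999, 0.049, 0.012], [0.05, -0.999, -0.011], [0.011, 0.011, -1.0]]
force: [1.1, -1.6, 0.7]
opening: 0.503
grasp_force: 0.0
```

>>> {"op": "step_arm", "data": {"steps": [[0, 0, 0, 0, 0, 0, 0], [0, 0, 0, 0, 0, 0, 0], [0, 0, 0, 0, 0, 0, 0], [0, 0, 0, 0, 0, 0, 0]]}}

```text
time_s: 21.75
position: [0.5053, -0.3068, 0.2422]
tcp_rot: [[0.999, 0.049, -0.003], [0.049, -0.999, 0.003], [-0.003, -0.003, -1.0]]
force: [-0.3, 0.5, 0.3]
opening: 0.499
grasp_force: 0.0
```

Run:
```python
from h import *
tq()
im,K,T=snap("wrist")
sc,_,_=snap("scene")
a=cv2.resize(im[20:300],(560,280)); a=im[20:300,:330]; b=cv2.resize(sc[205:345,165:400],None,fx=2,fy=2,interpolation=cv2.INTER_CUBIC)
out=np.hstack([a,b]); print(out.shape); cv2.imwrite("pics/f.png",out[:,:,::-1])
```

```text
t 21.75 p [ 0.5053 -0.3068  0.2422] yaw 2.82 F [-0.34  0.47  0.25] M [0.069 0.089 0.07 ] Ft 0.49 torque -0.143 head [ 0.6204 -0.3011] open 0.499
(280, 800, 3)
```

View pics/f.png

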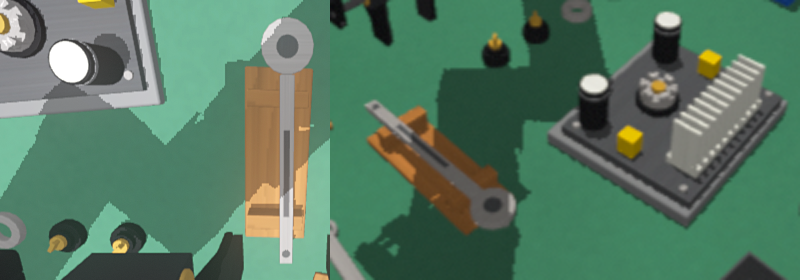

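The spanner lies on both uprights as before (head at 287,45 in the wrist view), the jig is undisturbed, and the gripper is clear and still.

```bash
python3 -c "
from rig import *
print(hand_in())"
```

```text
the job is handed in; nothing more can be done
None
```

The nut met its firm stop in the third swing and was pulled up to about 1.3 N m, below the 2.2 N m at which the socket slips; the spanner is back on both blocks of its rest, and the job was handed in at about 22 s with the gripper clear.

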